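# Reverse the jammed bench rolling mill

### The arm

A 7-joint arm with a two-finger parallel gripper is mounted at the origin on the work surface. World frame = base frame: x ahead of the robot, y to its left, z up, the work surface at z = 0. Lengths are in m, angles in rad, forces in N, time in s.
With the tool pointing down it reaches from about 0.425 to 0.925 m from the base axis. Payload 6.8 kg.
Tool frame: the origin (TCP) lies midway between the tips of the shut fingers; the grasp point (between the pads) lies 19 mm behind it; z points along the fingers, y is the line along which they close (so a half turn about z gives the same grasp; the last joint's range is limited). The gripper opens to 85 mm and grips with 20 to 120 N. Pads are 22 mm wide; open, the fingers measure 114 mm over their backs; the gripper's body (76 mm by 85 mm) begins 54 mm behind the grasp point. The pads swing forward as they close: fully open they stand 13 mm farther back than shut.
Start: joints at [-1.396, 0.477, 0.022, 1.555, -0.011, 1.109, -0.083], TCP at [0.188, 0.648, 0.231] pointing down, gripper open.
Joint ranges: [-2.96, 2.96], [-0.34, 2.1], [-1.41, 1.46], [0.24, 2.44], [-1.37, 4.51], [0.17, 1.92], [-2.96, 2.96]. Speed limits (rad/s): [2.39, 2.39, 3.14, 3.14, 3.14, 3.14, 3.14].

### API

Orientations are given as a rotation vector (axis times angle).
In Python, from bench import r gives the robot as it stands. The module is installed in compiled form; this text tells all that it offers.
- The arm moves only by the tool apply_moves, never from a script. Its argument "rows" is a list of rows, each a list of 6 numbers: the shift along the tool's x, y, z scaled (see below), then the turn, a rotation vector about the tool's x, y, z scaled (see below). A call has 1 to 5 rows; each row is the pose to reach, as a shift and turn from the pose commanded when the call began, along the tool's axes at that moment; what a row does not reach only later rows make up. The controller multiplies each number of a shift by 0.25 m and each number of a turn by 90 degrees. A row lasts 1/8 s, in which the tool goes at most 62.5 mm and 10.7 degrees, less where a joint would pass 70% of its speed; a pose out of reach is approached as far as the arm can. A call with a number of a shift or a turn outside -1 to 1 is refused whole. A call with a gripper value outside its range is refused whole. "claw" is the opening, from 0 (shut) to 1 (fully open), set as the call begins (left out, the last holds). The fingers move at their own pace and stop on an object; "newtons" is the grip in N (left out, the last holds). Time passes only in rows, so rows that repeat a pose let the fingers close. It gives the time, the measured TCP pose, the force, the opening and the grip force at its end, in the units of the state.
- r.get_obs(): the state, without advancing time (a new reading comes with each control period).
- r.grab_frame(name): name is "scene" or "top"; returns a dict with "pixels" (420x560x3 uint8, red, green, blue), "intrinsics" (3x3 intrinsics, pixels), "eye" and "attitude" of the camera in the world. Camera axes: x right, y up, looking along -z (the intrinsics and any distortion apply to the point x, -y, -z); pixel columns grow to the right and rows downward; lengths in m; the calibration is good to about 2 mm. A picture is of the moment at which its call begins. There is no depth.
- r.hand_in(): hands the job in; it is judged then, once.
Trained networks look in a picture, given as the dict that the camera call returned (one of the last four; its "shot" number tells which), for a name from the list of things; names that differ only in an ending like _2 or _b are one class to them, and where a whole thing is asked for, a point or a joint stands for the part that bears it (a point fixed in the world has none). Each returns a list of dicts, best first, with "conf" (0 to 1); they miss things now and then, are a little off and sometimes report something else, mostly with a low value. They report only what shows in the picture. A call takes as long as a camera call.
- r.search_frame(picture, thing): "rect" ([left, top, width, height] in pixels, round what is visible of it).
- r.outline_of(picture, thing): "pixels" (420x560 bool, what is visible of it) and "rect" ([left, top, width, height] in pixels, round what is visible of it).
- r.landmark_of(picture, thing): "point" ([column, row] in pixels: a listed point, or the origin of a listed thing).
The state is a dict: "clock": time; "joints": joint angles; "qvel": joint speeds; "tau": joint torques, N m; "tcp_pos": TCP position; "orientation": TCP orientation; "contact_force": force on the tool from outside, world axes, zero at the start; "moment": the same for the moment, N m; "grip_width": finger opening in m; "gripper_force": force on a finger pad.
Only numpy, scipy, OpenCV 4.12 (cv2) and the standard library are available. Lean on these libraries where they do the work, as an engineer would, in place of code of your own. Each camera call takes 0.05 s, during which the arm holds its last target. There are 200 camera calls.

### The job

A brass strip is jammed in the little bench rolling mill. First slacken the stuck pressure screw on the roll stand by at least a quarter turn (break it loose with a firm twist), then lift the lockout collar on the drive lever and push the lever past the gate, away from the robot, fully into reverse. Let go so that the collar drops home behind the gate, and do not disturb the things lying around the mill.

Things in the scene. Friction and masses are not known exactly. Their poses are not given: they have to be found in the camera images.
- mill: Rolling mill fixed to the bench, base plate 200 (x) x 350 (y) x 15 mm; origin under it on the bench; x along the lever's throw to reverse (roughly away from the robot), y left, z up. Left (centre y +95 mm): grey gearbox 170 x 90 mm, top z 88 mm, the lever rises from its slot; motor y 140 to 233 mm, top z 90 mm. Right (centre y -95 mm): roll stand 64 x 108 mm, top z 133 mm.
- pressure_screw (a joint): Angle of the pressure screw's T-handle (rad): 0 at the start, grows counter-clockwise seen from above, which slackens; range 0 to 3.0. Stuck: in the first 0.35 rad it needs up to about 0.2 N m (grip the bar with 20 to 40 N); then it turns freely (0.02 N m) and stays where left. A quarter turn is 1.57.
- screw_grip (a point): Centre of the T-handle's bar, on the screw's vertical axis, at z = 179 mm, x = 0, y = -95 mm of the mill. The bar is horizontal, 80 mm long, 14 mm thick, 20 mm high, along the mill's x at angle 0; this point's x axis runs along the bar. Below it a 16 mm spindle and at z = 148 mm the top of a 52 mm hub.
- lever (a joint): Drive lever's angle (rad) from upright, positive leaning to the mill's +x. Starts at -0.32 to -0.18; stops at -0.34 and +0.33 (reverse). Collar down, the gate stops it at about -0.13; with the collar down behind the gate it cannot come back below about +0.23. Light friction (2 N at the collar); stays where left.
- lever_pivot (a point): The lever's hinge, axis along the mill's y, at x = 0, y = +95 mm, z = 12 mm of the mill.
- collar (a joint): Lift of the lockout collar along the lever (m): 0 down, 0.016 at its upper stop. A spring pushes it down with 4 to 7 N. Its foot clears the gate when lifted more than about 0.011.
- collar_grip (a point): Grip point on the collar, on the lever's axis, 188 mm from the hinge when down; moves with it. Site z points up the lever, y is the hinge axis. Plain round aluminium barrel, diameter 36, height 30 mm (18 below to 12 above this point), on a thin sleeve with a block foot 22 x 30 x 16 mm. The lever's black cap, 26 mm wide, ends 40 mm above this point (24 mm when lifted).
- gate_mid (a point): Middle of the gate, between the tops of two steel lugs standing on the gearbox either side of the slot (each 12 along x, 22 along y, 22 mm high, 14 mm apart); 5 mm to +x of the hinge, z = 110 mm of the mill.
- hammer: Hammer lying on the bench, 260 mm long; bystander, leave it alone.
- tin: Steel tin, 70 mm wide, 90 mm high, standing; bystander, leave it alone.
- jar: Amber jar, 64 mm wide, 85 mm high, standing; bystander, leave it alone.
- wood_block: Wooden block 70 x 60 x 50 mm; bystander, leave it alone.

How it is judged:
On the way, in this order (a step that is already met when the one before it is completed fails the run):
1. the pressure screw is slackened by about a quarter turn or more (value of joint pressure_screw above 1.3 rad), for 0.2 s.
2. the collar is lifted while the lever is still in front of the gate (value of joint collar above 0.008 m and value of joint lever below 0 rad), for 0.05 s.
3. the lever is past the gate, in reverse (value of joint lever above 0.21 rad), for 0.2 s.
At the end, for the whole second after the job is handed in: The pressure screw stands at more than 1.3 rad, the lever is behind the gate in reverse (more than 0.21 rad) and at rest, and the collar is down to within 3 mm (value of joint pressure_screw above 1.3 rad and value of joint lever above 0.21 rad and value of joint collar below 0.003 m and velocity of joint lever between -0.05 and 0.05 rad/s); the robot touches nothing.
It fails at once if the lever is put through the gate before the screw is slackened (value of joint lever above 0.05 rad and value of joint pressure_screw below 1.2 rad).
It fails at once if a bystander (hammer, tin, jar, wooden block) is shoved more than 30 mm or the tin or jar is knocked over (distance of any of hammer, tin, jar, wood_block from where it was at the start of the episode above 0.03 m or angle between any of tin, jar's own z axis and vertical above 0.5 rad).
It also fails if it takes over 67 s, if anything falls off the work surface, if the arm or the gripper's body presses on something with over 40 N, if the wrist force passes 120 N, or if a joint passes its speed limit or range.

## Working session

There is one attempt and no reset: what is moved stays moved. The work goes in short steps, Python scripts to look and compute and a tool call to move; the robot and the scene stay as the last step left them, time stands still between calls to the robot, and variables do not carry over. Pictures are saved under pics/ and viewed, at most 10 in all, crops included, and the job is handed in when it is done.

Besides the shell and the picture viewer there is one more tool, called after ">>>" as name(argument=value, ...) on one line, values as JSON. apply_moves: Moves the arm, as the interface text tells. Its arguments: {"type":"object","properties":{"rows":{"type":"array","items":{"type":"array","items":{"type":"number"}}},"claw":{"type":"number"},"newtons":{"type":"number"}},"required":["rows"]}

```bash
mkdir -p pics; cat > h.py <<'E'
import numpy as np, cv2
from scipy.spatial.transform import Rotation as R
from bench import r
def cam(f):
    A=np.array(f["attitude"],float)
    if A.shape!=(3,3): A=R.from_rotvec(A).as_matrix() if A.size==3 else R.from_quat(A).as_matrix()
    return np.array(f["intrinsics"]),np.array(f["eye"]),A
def ray(f,p):
    K,e,A=cam(f); d=np.linalg.inv(K)@[p[0],p[1],1]; d=A@(d*[1,-1,-1]); return e,d/np.linalg.norm(d)
def proj(f,X):
    K,e,A=cam(f); c=(A.T@(np.array(X)-e))*[1,-1,-1]; u=K@c; return u[:2]/u[2]
def atz(f,p,z):
    e,d=ray(f,p); return e+d*(z-e[2])/d[2]
def tri(f,p,g,q):
    a,d=ray(f,p); b,e=ray(g,q); s=np.linalg.lstsq(np.c_[d,-e],b-a,rcond=None)[0]
    P=a+s[0]*d; Q=b+s[1]*e; return (P+Q)/2,np.linalg.norm(P-Q)
E
python3 - <<'E'
from h import *
np.set_printoptions(precision=4,suppress=True)
fs={n:r.grab_frame(n) for n in("scene","top")}
print(fs["top"]["attitude"],fs["scene"]["eye"],fs["top"]["eye"],fs["top"].keys())
L={}
for n,f in fs.items():
    cv2.imwrite(f"pics/{n}0.png",f["pixels"][:,:,::-1])
    for t in["mill","screw_grip","lever_pivot","collar_grip","gate_mid","hammer","tin","jar","wood_block"]:
        o=r.landmark_of(f,t)
        if o: L[n,t]=o[0]["point"]; print(n,t,[(np.round(x["point"],1),round(x["conf"],2)) for x in o[:2]])
for t in["mill","screw_grip","lever_pivot","collar_grip","gate_mid","hammer","tin","jar","wood_block"]:
    if ("scene",t) in L and ("top",t) in L: print(t,*tri(fs["scene"],L["scene",t],fs["top"],L["top",t]))
print(r.get_obs())
E
```

```text
[ 0.0578 -0.0438 -1.5609] [1.383  0.3312 0.9976] [ 0.5553 -0.0246  1.2674] dict_keys(['pixels', 'intrinsics', 'eye', 'attitude', 'shot'])
scene mill [(array([296.9, 230.1]), 0.91)]
scene screw_grip [(array([272. , 168.4]), 0.72)]
scene lever_pivot [(array([323.4, 240.7]), 0.65)]
scene collar_grip [(array([342.2, 185.5]), 0.97)]
scene gate_mid [(array([325.3, 219.7]), 0.94), (array([297.4, 228.6]), 0.51)]
scene hammer [(array([175.5, 154.6]), 0.68), (array([412.4, 306.4]), 0.28)]
scene tin [(array([303.8, 301.5]), 0.74), (array([296.9, 230. ]), 0.36)]
scene jar [(array([414.4, 303. ]), 0.68)]
scene wood_block [(array([442.1, 244.4]), 0.97)]
top mill [(array([256.8, 236.1]), 0.95)]
top screw_grip [(array([294.4, 244.7]), 0.74)]
top lever_pivot [(array([225. , 223.3]), 0.82)]
top collar_grip [(array([208.6, 244.9]), 0.81)]
top gate_mid [(array([218.3, 220. ]), 0.65)]
top hammer [(array([435.5, 281.4]), 0.59)]
top tin [(array([218. , 150.8]), 0.74)]
top jar [(array([129.3, 196.1]), 0.79)]
top wood_block [(array([116.2, 276.1]), 0.79)]
mill [ 0.5709  0.0342 -0.0186] 0.004378304098866563
s
[... 256 characters left out ...]
 0.005997228236542253
tin [0.8057 0.1478 0.0169] 0.004278749118250649
jar [ 0.6785  0.3985 -0.0011] 0.004255414673509051
wood_block [ 0.4546  0.4271 -0.0024] 0.0009367614275893924
{'clock': 1.0, 'joints': array([-1.3961,  0.477 ,  0.0224,  1.5554, -0.0115,  1.1093, -0.0831]), 'qvel': array([-0.0008,  0.0026, -0.0005, -0.0005, -0.0007,  0.0007, -0.0007]), 'tau': array([  0.0004, -59.6331,   1.6068, -28.1538,   0.0124,   0.0017,
         0.    ]), 'tcp_pos': array([0.1883, 0.6482, 0.2313]), 'orientation': array([-0.4427, -3.1102, -0.0001]), 'contact_force': array([ 0.3231, -0.1803, -0.0045]), 'moment': array([-0.0052, -0.0592,  0.015 ]), 'gripper_force': 0.0, 'grip_width': 0.08578016784293603}
```

```bash
python3 - <<'E'
import cv2,numpy as np
a=cv2.imread("pics/top0.png")[120:370,60:480];b=cv2.imread("pics/scene0.png")[100:350,140:490]
cv2.imwrite("pics/topc.png",cv2.resize(a,None,fx=1.9,fy=1.9));cv2.imwrite("pics/scenec.png",cv2.resize(b,None,fx=2.2,fy=2.2))
E
cat > fit.py <<'E'
from h import *
from scipy.optimize import least_squares
def M(p):
    x,y,w=p; c,s=np.cos(w),np.sin(w); return lambda q:np.array([x+c*q[0]-s*q[1],y+s*q[0]+c*q[1],q[2]])
def pts(v):
    T=M(v[:3]); a=v[3]
    return dict(mill=T([0,0,0]),screw_grip=T([0,-.095,.179]),lever_pivot=T([0,.095,.012]),gate_mid=T([.005,.095,.110]),collar_grip=T([.188*np.sin(a),.095,.012+.188*np.cos(a)]))
def fit(shots):
    obs=[(f,t,np.array(o[0]["point"]),o[0]["conf"]) for f in shots for t in["mill","screw_grip","lever_pivot","gate_mid","collar_grip"] for o in[r.landmark_of(f,t)] if o]
    res=lambda v:np.concatenate([(proj(f,pts(v)[t])-p)*c for f,t,p,c in obs])
    s=least_squares(res,[.57,.03,.2,-.25],loss="soft_l1")
    for f,t,p,c in obs: print(f["shot"],t,np.round(proj(f,pts(s.x)[t])-p,1))
    return s.x
E
python3 - <<'E'
from fit import *
np.set_printoptions(precision=4,suppress=True)
fs=[r.grab_frame(n) for n in("scene","top")]
v=fit(fs);print(v,pts(v)); np.save("v.npy",v)
K=fs[1]["intrinsics"];print(K[0][0])
E
```

```text
3 mill [ 2.8 -3.2]
3 screw_grip [-0.2 -1.9]
3 lever_pivot [ 0.2 -1.5]
3 gate_mid [ 0.1 -3.3]
3 collar_grip [0. 0.]
4 mill [ 0.4 -1.3]
4 screw_grip [ 2.3 -2.2]
4 lever_pivot [-2.3 -1.3]
4 gate_mid [ 0.1 -1.7]
[ 0.5793  0.0355 -0.2356 -0.2488] {'mill': array([0.5793, 0.0355, 0.    ]), 'screw_grip': array([ 0.5571, -0.0569,  0.179 ]), 'lever_pivot': array([0.6015, 0.1279, 0.012 ]), 'gate_mid': array([0.6064, 0.1267, 0.11  ]), 'collar_grip': array([0.5565, 0.1387, 0.1942])}
453.1938558305867
```

View pics/topc.png

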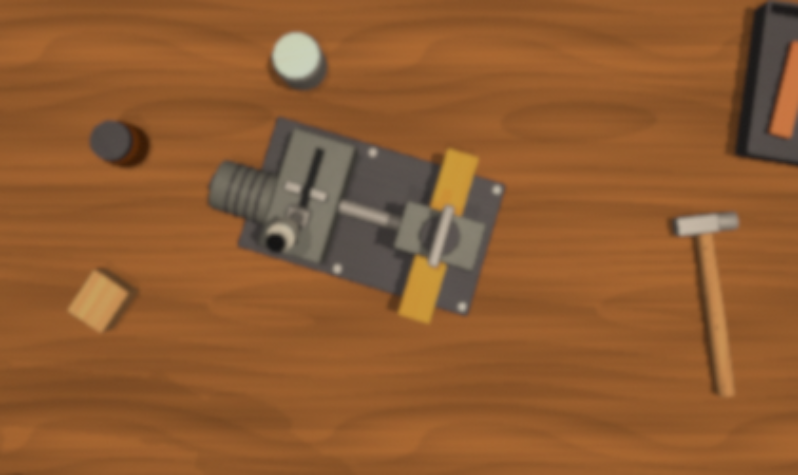

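View pics/scenec.png

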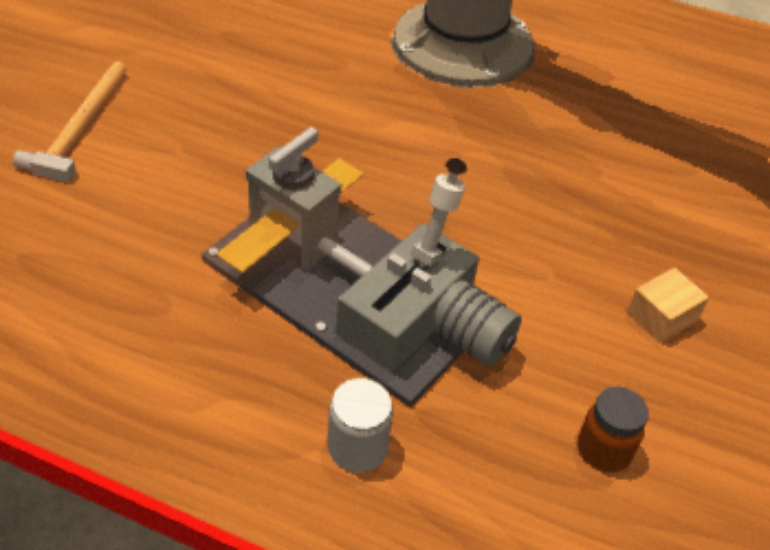

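```bash
cat > ref.py <<'E'
from fit import *
np.set_printoptions(precision=4,suppress=True)
ft,fsn=r.grab_frame("top"),r.grab_frame("scene")
T=lambda p:np.array(p)/1.9+[60,120]
S=lambda p:np.array(p)/2.2+[140,100]
o=[(ft,[.1,.175,.015],T([278,118])),(ft,[.1,-.175,.015],T([505,185])),(ft,[-.1,-.175,.015],T([468,315])),(ft,[-.1,.175,.015],T([240,244])),
(ft,[.032,-.041,.133],T([411,202])),(ft,[.032,-.149,.133],T([487,220])),(ft,[-.032,-.149,.133],T([470,270])),(ft,[-.032,-.041,.133],T([395,248])),
(ft,[.04,-.095,.189],T([448,208])),(ft,[-.04,-.095,.189],T([434,265])),
(fsn,[.1,-.175,.015],S([203,254])),(fsn,[.1,.175,.015],S([411,396])),(fsn,[.032,-.149,.133],S([249,177])),(fsn,[.032,-.041,.133],S([304,207])),(fsn,[-.032,-.041,.133],S([339,187])),
(fsn,[.04,-.095,.179],S([273,162])),(fsn,[-.04,-.095,.179],S([315,134]))]
f=lambda v:np.concatenate([proj(c,M(v)(q))-p for c,q,p in o])
s=least_squares(f,[.57,.03,-.25],loss="soft_l1");print(s.x);print(f(s.x).reshape(-1,2).round(1).tolist())
best=s.x
cp=r.landmark_of(fsn,"collar_grip")[0]["point"];cq=r.landmark_of(ft,"collar_grip");print(cp,cq)
cs=[(fsn,cp)]+([(ft,cq[0]["point"])] if cq else [])
g=lambda a:np.concatenate([proj(c,pts([*best,a[0]])["collar_grip"])-p for c,p in cs])
a=least_squares(g,[-.25]);print(a.x,g(a.x))
v=[*best,a.x[0]];np.save("v.npy",v);print(pts(v))
def line(im,c,P,col):
    P=[tuple(int(round(k*1)) for k in proj(c,M(v[:3])(q))*2) for q in P]
    for A,B in zip(P,P[1:]): cv2.line(im,A,B,col,1)
out=[]
for c in(ft,fsn):
    im=cv2.resize(c["pixels"][:,:,::-1],None,fx=2,fy=2)
    bx=lambda x0,x1,y0,y1,z:[[x0,y0,z],[x1,y0,z],[x1,y1,z],[x0,y1,z],[x0,y0,z]]
    line(im,c,bx(-.1,.1,-.175,.175,.015),(0,0,255));line(im,c,bx(-.032,.032,-.149,-.041,.133),(0,255,0));line(im,c,bx(-.085,.085,.05,.14,.088),(255,255,0));line(im,c,bx(-.04,.04,-.102,-.088,.189),(255,0,255))
    A=a.x[0];line(im,c,[[h*np.sin(A),.095,.012+h*np.cos(A)] for h in(0,.188,.228)],(0,255,255))
    out.append(im)
cv2.imwrite("pics/ov.png",cv2.resize(np.vstack([out[0][280:600,280:680],out[1][260:640,380:780][:320]]),None,fx=1,fy=.9))
E
python3 ref.py
```

```text
[ 0.5766  0.0356 -0.2731]
[[0.0, -0.6], [1.6, -0.9], [1.2, 0.7], [-0.9, 2.3], [-2.8, -1.3], [-1.3, 1.3], [0.7, -0.3], [-1.5, -0.9], [0.2, -2.2], [-1.7, 0.3], [-2.5, -2.1], [-0.6, -0.0], [-2.0, -4.5], [2.4, 0.1], [1.6, -3.1], [-0.6, 0.4], [-0.2, -1.6]]
[344.6, 187.4] [{'point': [207.0, 246.3], 'conf': 0.74}]
[-0.3273] [ 0.055  -2.9009  0.4216 -0.6917]
{'mill': array([0.5766, 0.0356, 0.    ]), 'screw_grip': array([ 0.551 , -0.0559,  0.179 ]), 'lever_pivot': array([0.6022, 0.1271, 0.012 ]), 'gate_mid': array([0.607 , 0.1257, 0.11  ]), 'collar_grip': array([0.544 , 0.1434, 0.19  ])}
```

View pics/ov.png

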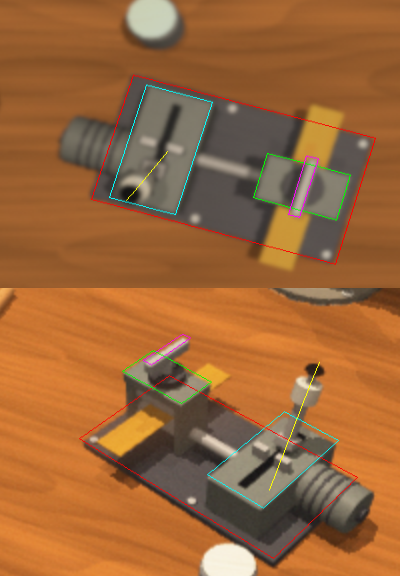

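```bash
cat > plan.py <<'E'
from fit import *
import sys
np.set_printoptions(precision=4,suppress=True)
v=np.load("v.npy"); yaw=v[2]
def tool(yawz,tilt=0):
    # tool y along -mill y turned CCW by yawz; tilt = lever angle (lean to mill +x) about mill y
    my=R.from_euler("z",yaw); base=np.array([[-1,0,0],[0,-1,0],[0,0,1.]])@np.diag([1,-1,-1.])  # x->-x, y->+y, z->-z
    base=base@np.diag([-1,-1,1.])  # x->+x, y->-y, z->-z
    return my*R.from_euler("y",tilt)*R.from_euler("z",yawz)*R.from_matrix(base)
def rows(pos,Rt):
    s=r.get_obs(); R0=R.from_rotvec(s["orientation"])
    d=R0.inv().apply(np.array(pos)-s["tcp_pos"])/.25; w=(R0.inv()*Rt).as_rotvec()/(np.pi/2)
    return np.round(np.r_[d,w],4).tolist()
def st():
    s=r.get_obs(); print("t",s["clock"],"p",s["tcp_pos"],"q",s["joints"],"F",s["contact_force"],"w",s["grip_width"],s["gripper_force"])
E
python3 - <<'E'
from plan import *
st(); print(rows([.35,.45,.36],tool(0)),rows([.551,-.056,.26],tool(0)))
E
```

```text
t 1.8 p [0.1884 0.6482 0.2313] q [-1.396   0.477   0.0224  1.5554 -0.0115  1.1093 -0.0831] F [-0.0218 -0.4128 -0.618 ] w 0.0851509335788128 0.0
[-0.842, -0.5808, -0.5148, -0.0, -0.0, 1.9937] [-2.1791, -2.2998, -0.1148, -0.0, -0.0, 1.9937]
```

>>> apply_moves(rows=[[-0.3,-0.2,-0.5,0,0,0.58],[-0.84,-0.58,-0.5,0,0,0.58],[-0.84,-0.58,-0.5,0,0,0.58],[-0.84,-0.58,-0.5,0,0,0.58],[-0.84,-0.58,-0.5,0,0,0.58]], claw=1, newtons=35)

```text
clock: 2.42
tcp_pos: [0.3518, 0.4479, 0.3578]
orientation: [1.777, 2.591, 0.003]
contact_force: [0.4, 0.2, -0.4]
grip_width: 0.0855
gripper_force: 0.0
```

```bash
python3 - <<'E'
from plan import *
st(); print(rows([.46,.2,.36],tool(0)),rows([.551,-.056,.26],tool(0)))
E
```

```text
t 2.425 p [0.3518 0.4479 0.3578] q [-1.2483  0.2056  0.281   1.6621 -0.0589  1.2806 -0.5877] F [ 0.3884  0.2393 -0.4087] w 0.08547586268181309 0.0
[-1.0809, 0.0467, -0.0097, -0.0, -0.0013, 1.4084] [-2.1676, 0.0169, 0.3894, -0.0, -0.0013, 1.4084]
```

>>> apply_moves(rows=[[-0.95,0.04,0,0,0,0.58],[-0.95,0.04,0,0,0,0.58],[-0.95,0.04,0,0,0,0.58],[-0.95,0.04,0,0,0,0.58],[-0.95,0.04,0,0,0,0.58]])

```text
clock: 3.05
tcp_pos: [0.4482, 0.2284, 0.3569]
orientation: [2.739, 1.537, 0.002]
contact_force: [-0.4, 0.3, -0.3]
grip_width: 0.0853
gripper_force: 0.0
```

```bash
python3 - <<'E'
from plan import *
st(); print(rows([.551,-.056,.28],tool(0)))
E
```

```text
t 3.05 p [0.4482 0.2284 0.3569] q [-1.0672  0.0763  0.5101  1.8153 -0.0389  1.2588 -1.0944] F [-0.3883  0.3489 -0.3291] w 0.0852796280854151 0.0
[-0.7571, 0.9434, 0.3077, 0.0, -0.0008, 0.825]
```

>>> apply_moves(rows=[[-0.75,0.94,0,0,0,0.58],[-0.75,0.94,0,0,0,0.58],[-0.75,0.94,0,0,0,0.58],[-0.75,0.94,0,0,0,0.58],[-0.75,0.94,0,0,0,0.58]])

```text
clock: 3.68
tcp_pos: [0.5535, -0.0504, 0.3568]
orientation: [-3.136, -0.186, -0.002]
contact_force: [0.3, 0.3, -0.7]
grip_width: 0.0852
gripper_force: 0.0
```

```bash
python3 - <<'E'
from plan import *
st(); print(rows([.551,-.056,.23],tool(0)))
E
```

```text
t 3.675 p [ 0.5535 -0.0504  0.3568] q [-0.7034  0.221   0.828   1.7181 -0.17    1.2756 -1.29  ] F [ 0.3309  0.283  -0.7139] w 0.08524521581891499 0.0
[-0.0131, 0.0211, 0.5071, -0.0002, -0.0007, 0.2495]
```

>>> apply_moves(rows=[[-0.013,0.02,0.45,0,0,0.25],[-0.013,0.02,0.45,0,0,0.25],[-0.013,0.02,0.45,0,0,0.25],[-0.013,0.02,0.45,0,0,0.25]])

```text
clock: 4.18
tcp_pos: [0.5517, -0.0532, 0.2457]
orientation: [-3.114, 0.413, -0.004]
contact_force: [0.0, -0.2, 0.3]
grip_width: 0.0856
gripper_force: 0.0
```

```bash
python3 - <<'E'
from plan import *
st(); print(rows([.551,-.056,.163],tool(0)))
f=r.grab_frame("scene"); im=f["pixels"][:,:,::-1].copy()
g=r.grab_frame("top")
for n,c in(("s",f),("t",g)):
    print(n,[(x["point"],x["conf"]) for x in r.landmark_of(c,"screw_grip")],proj(c,pts(v)["screw_grip"]))
p=proj(f,pts(v)["screw_grip"]).astype(int); a=cv2.resize(f["pixels"][p[1]-90:p[1]+60,p[0]-90:p[0]+90,::-1],None,fx=2.2,fy=2.2)
p=proj(g,pts(v)["screw_grip"]).astype(int); b=cv2.resize(g["pixels"][p[1]-75:p[1]+75,p[0]-90:p[0]+90,::-1],None,fx=2.2,fy=2.2)
cv2.imwrite("pics/pre.png",np.hstack([a,b]))
E
```

```text
t 4.175 p [ 0.5517 -0.0532  0.2457] q [-0.6932  0.3451  0.86    1.8739 -0.2995  1.0547 -1.5472] F [ 0.0037 -0.2247  0.3457] w 0.08562544353271612 0.0
[-0.0005, 0.0116, 0.3308, -0.0003, -0.0014, 0.006]
s [([273.9, 169.7], 0.68)] [273.4429 166.5268]
t [] [291.2646 243.4595]
```

View pics/pre.png

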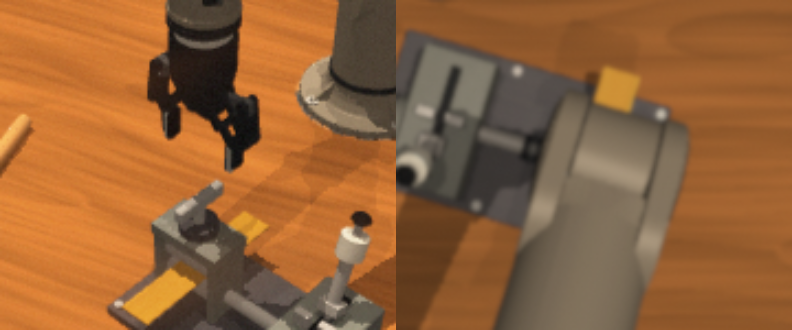

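The picture shows the open fingers straddling the T-bar (scene crop about 205,200), with the bar midway between them. I'll descend and close.

>>> apply_moves(rows=[[0,0.01,0.2,0,0,0.006],[0,0.01,0.32,0,0,0.006],[0,0.01,0.32,0,0,0.006]])

```text
clock: 4.75
tcp_pos: [0.5489, -0.0553, 0.163]
orientation: [3.111, -0.431, -0.004]
contact_force: [1.1, 0.2, 0.8]
grip_width: 0.0853
gripper_force: 0.0
```

>>> apply_moves(rows=[[0,0,0,0,0,0],[0,0,0,0,0,0],[0,0,0,0,0,0],[0,0,0,0,0,0],[0,0,0,0,0,0]], claw=0, newtons=35)

```text
clock: 5.38
tcp_pos: [0.5501, -0.0559, 0.1644]
orientation: [-3.111, 0.433, -0.001]
contact_force: [-0.8, -0.9, 5.3]
grip_width: 0.013
gripper_force: 34.7
```

```bash
python3 - <<'E'
from plan import *
st(); print(rows([.551,-.056,.163],tool(0)), r.get_obs()["moment"])
E
```

```text
t 5.375 p [ 0.5501 -0.0559  0.1644] q [-0.619   0.45    0.7919  1.9547 -0.4063  0.9007 -1.4663] F [-0.8401 -0.8844  5.2875] w 0.012953659368254029 34.71985191106796
[0.0038, -0.0005, 0.0055, -0.0002, -0.0004, -0.0024] [-0.1414  0.3263 -0.0414]
```

>>> apply_moves(rows=[[0,0,0,0,0,-0.06],[0,0,0,0,0,-0.12],[0,0,0,0,0,-0.18],[0,0,0,0,0,-0.24],[0,0,0,0,0,-0.3]])

```text
clock: 6.0
tcp_pos: [0.55, -0.0564, 0.1644]
orientation: [3.126, 0.309, 0.001]
contact_force: [-2.0, -1.0, 5.3]
grip_width: 0.0137
gripper_force: 34.6
```

```bash
python3 - <<'E'
from plan import *
st(); print(rows([.551,-.056,.163],tool(0)), r.get_obs()["moment"])
E
```

```text
t 6.0 p [ 0.55   -0.0564  0.1644] q [-0.5318  0.4156  0.668   1.9501 -0.3287  0.8844 -1.0677] F [-1.97   -1.0494  5.2961] w 0.013704273506183908 34.596059918403625
[0.0044, -0.0007, 0.0055, 0.0003, -0.0004, 0.2992] [-0.41    0.2971  0.0009]
```

>>> apply_moves(rows=[[0,0,0,0,0,-0.09],[0,0,0,0,0,-0.18],[0,0,0,0,0,-0.27],[0,0,0,0,0,-0.36],[0,0,0,0,0,-0.45]])

```text
clock: 6.62
tcp_pos: [0.5505, -0.0571, 0.1644]
orientation: [2.824, 1.372, 0.002]
contact_force: [0.3, -4.8, 3.3]
grip_width: 0.0132
gripper_force: 34.4
```

>>> apply_moves(rows=[[0,0,0,0,0,-0.09],[0,0,0,0,0,-0.18],[0,0,0,0,0,-0.27],[0,0,0,0,0,-0.36],[0,0,0,0,0,-0.45]])

```text
clock: 7.25
tcp_pos: [0.5512, -0.0574, 0.1644]
orientation: [2.173, 2.264, 0.001]
contact_force: [3.1, -4.9, -0.0]
grip_width: 0.0136
gripper_force: 34.1
```

```bash
python3 - <<'E'
from plan import *
st(); print(rows([.551,-.056,.163],tool(0)), r.get_obs()["moment"])
E
```

```text
t 7.25 p [ 0.5512 -0.0574  0.1644] q [-0.2732  0.3641  0.3285  1.9334 -0.1493  0.8641  0.1728] F [ 3.0951 -4.9316 -0.0151] w 0.013639660518796422 34.14611913263798
[0.0055, -0.0006, 0.0056, 0.0026, -0.0011, 1.1998] [-0.8572 -0.6232 -0.0355]
```

>>> apply_moves(rows=[[0,0,0,0,0,0],[0,0,0,0,0,0],[0,0,0,0,0,0],[0,0,0,0,0,0]], claw=1)

```text
clock: 7.75
tcp_pos: [0.5497, -0.0553, 0.1637]
orientation: [-2.179, -2.262, 0.0]
contact_force: [0.4, 0.8, 0.1]
grip_width: 0.0841
gripper_force: 0.0
```

>>> apply_moves(rows=[[0,0,-0.15,0,0,0],[0,0,-0.35,0,0,0],[0,0,-0.6,0,0,0],[0,0,-0.8,0,0,0]])

```text
clock: 8.25
tcp_pos: [0.5499, -0.0556, 0.3664]
orientation: [2.179, 2.262, 0.002]
contact_force: [1.0, 0.0, 0.3]
grip_width: 0.0854
gripper_force: 0.0
```

```bash
python3 - <<'E'
from plan import *
st()
f=r.grab_frame("scene"); g=r.grab_frame("top")
for n,c in(("s",f),("t",g)):
  for t in("screw_grip","collar_grip","gate_mid","lever_pivot"):
    print(n,t,[(x["point"],x["conf"]) for x in r.landmark_of(c,t)[:1]],proj(c,pts(v)[t]))
p=proj(f,pts(v)["gate_mid"]).astype(int); a=cv2.resize(f["pixels"][p[1]-100:p[1]+50,p[0]-110:p[0]+70,::-1],None,fx=2.2,fy=2.2)
p=proj(g,pts(v)["gate_mid"]).astype(int); b=cv2.resize(g["pixels"][p[1]-75:p[1]+75,p[0]-90:p[0]+90,::-1],None,fx=2.2,fy=2.2)
cv2.imwrite("pics/post.png",np.hstack([a,b]))
E
```

```text
t 8.25 p [ 0.5499 -0.0556  0.3664] q [-0.3281  0.1703  0.37    1.69   -0.0642  1.2914  0.0918] F [1.0296 0.0244 0.2715] w 0.08544686286572482 0.0
s screw_grip [([273.2, 165.6], 0.55)] [273.4429 166.5268]
s collar_grip [([343.6, 184.8], 0.95)] [344.655  184.4991]
s gate_mid [([328.7, 222.2], 0.91)] [326.6094 219.4528]
s lever_pivot [([324.6, 245.2], 0.8)] [324.3768 241.8673]
t screw_grip [([256.3, 233.1], 0.65)] [291.2646 243.4595]
t collar_grip [([211.2, 243.6], 0.75)] [207.4216 245.6083]
t gate_mid [([219.2, 217.6], 0.66)] [219.6538 220.7018]
t lever_pivot [([224.4, 223.6], 0.85)] [223.6933 224.0496]
```

View pics/post.png

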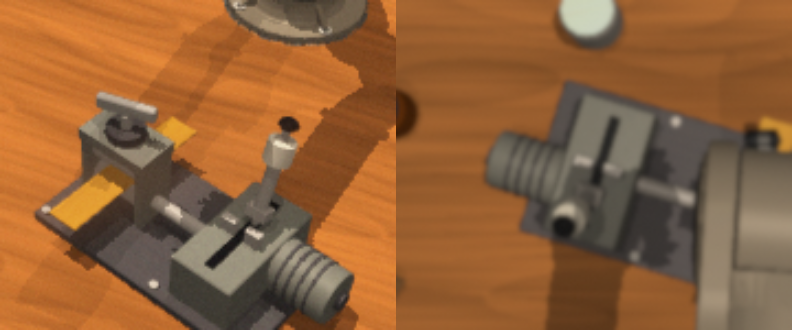

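```bash
python3 - <<'E'
from plan import *
f=r.grab_frame("scene"); g=r.grab_frame("top")
def P(a,h): return M(v[:3])([h*np.sin(a),.095,.012+h*np.cos(a)])
sc=[r.landmark_of(f,"collar_grip")[0]["point"]]; tp=[x["point"] for x in r.landmark_of(g,"collar_grip")[:1]]
for n,c,p,h in[("capT",g,[206.2,248],.228),("capS",f,[347.4,174.5],.228),("sc",f,np.mean([[342.2,185.5],[344.6,187.4],[343.6,184.8]]+sc,0),.188),("tp",g,np.mean([[208.6,244.9],[207,246.3],[211.2,243.6]]+tp,0),.188)]:
    s=least_squares(lambda a:proj(c,P(a[0],h))-p,[-.25]);print(n,s.x,s.fun)
for a in(-.25,-.29):
  # hover: tool along lever
  Rt=tool(0,a); ax=R.from_euler("z",yaw).apply([np.sin(a),0,np.cos(a)])
  G=P(a,.188); print(a,G,"tcp grasp",G-.019*ax, "hover",G+.10*ax, rows(G+.10*ax,Rt), rows(G+.1*ax,tool(np.pi,a)))
E
```

```text
capT [-0.2868] [-2.0658 -0.5169]
capS [-0.2611] [-1.0458 -1.8268]
sc [-0.287] [-0.2028 -0.3552]
tp [-0.3108] [-1.1357 -0.2811]
-0.25 [0.5574 0.1396 0.1942] tcp grasp [0.562  0.1383 0.1757] hover [0.5336 0.1463 0.291 ] [0.8095, -0.0338, 0.2894, -0.1499, 0.1096, 1.1907] [0.8095, -0.0338, 0.2894, -0.1007, -0.1377, -0.7978]
-0.29 [0.5505 0.1416 0.1921] tcp grasp [0.5557 0.1401 0.1739] hover [0.5229 0.1493 0.288 ] [0.823, -0.0761, 0.3017, -0.1738, 0.127, 1.1882] [0.823, -0.0761, 0.3017, -0.1167, -0.1597, -0.7962]
```

>>> apply_moves(rows=[[0.4,-0.03,0,-0.04,-0.05,-0.25],[0.82,-0.065,0.15,-0.07,-0.1,-0.5],[0.82,-0.065,0.29,-0.09,-0.13,-0.58],[0.82,-0.065,0.29,-0.114,-0.154,-0.796],[0.82,-0.065,0.29,-0.114,-0.154,-0.796]])

```text
clock: 9.57
tcp_pos: [0.5241, 0.152, 0.2891]
orientation: [0.875, 2.794, -0.045]
contact_force: [0.5, -1.8, 0.8]
grip_width: 0.0853
gripper_force: 0.0
```

>>> apply_moves(rows=[[0,0,0,0,0,0],[0,0,0,0,0,0]])

```text
clock: 9.82
tcp_pos: [0.5264, 0.1481, 0.2918]
orientation: [0.899, 2.785, -0.042]
contact_force: [0.5, -0.4, 0.3]
grip_width: 0.0855
gripper_force: 0.0
```

```bash
cat >> plan.py <<'E'
def P(a,h): return M(v[:3])([h*np.sin(a),.095,.012+h*np.cos(a)])
def grasp(a,h,dt=0): # tcp pose for grasp point at h along the lever
    return rows(P(a,h-.019),tool(np.pi,a+dt))
E
python3 - <<'E'
from plan import *
st(); print(grasp(-.28,.30),grasp(-.28,.19))
E
```

```text
t 9.825 p [0.5264 0.1481 0.2918] q [-0.5954  0.1265  0.1124  1.9149  0.1923  0.9786  0.3637] F [ 0.5265 -0.3828  0.2511] w 0.08547445324943927 0.0
[0.0048, 0.0008, 0.0388, -0.0305, -0.0376, -0.2203] [-0.0171, 0.0258, 0.4776, -0.0305, -0.0376, -0.2203]
```

>>> apply_moves(rows=[[0,0,0,-0.03,-0.038,-0.22],[0,0,0,-0.03,-0.038,-0.22],[0,0,0,-0.03,-0.038,-0.22],[0,0,0,-0.03,-0.038,-0.22]])

```text
clock: 10.32
tcp_pos: [0.5264, 0.1483, 0.2917]
orientation: [0.391, 2.837, -0.056]
contact_force: [-0.3, 1.1, -0.0]
grip_width: 0.0856
gripper_force: 0.0
```

```bash
python3 - <<'E'
from plan import *
st(); print(grasp(-.28,.30),grasp(-.28,.19))
f=r.grab_frame("scene"); g=r.grab_frame("top")
p=proj(f,P(-.28,.188)).astype(int); a=cv2.resize(f["pixels"][p[1]-90:p[1]+60,p[0]-90:p[0]+90,::-1],None,fx=2.2,fy=2.2)
p=proj(g,P(-.28,.188)).astype(int); b=cv2.resize(g["pixels"][p[1]-75:p[1]+75,p[0]-90:p[0]+90,::-1],None,fx=2.2,fy=2.2)
cv2.imwrite("pics/col.png",np.hstack([a,b]))
E
```

```text
t 10.325 p [0.5264 0.1483 0.2917] q [-0.5828  0.0896  0.081   1.9684  0.2419  0.8965  0.6603] F [-0.34    1.1044 -0.0161] w 0.08562894666555926 0.0
[0.0064, -0.0, 0.0381, -0.0005, 0.0001, -0.0005] [0.0065, 0.0003, 0.4781, -0.0005, 0.0001, -0.0005]
```

View pics/col.png

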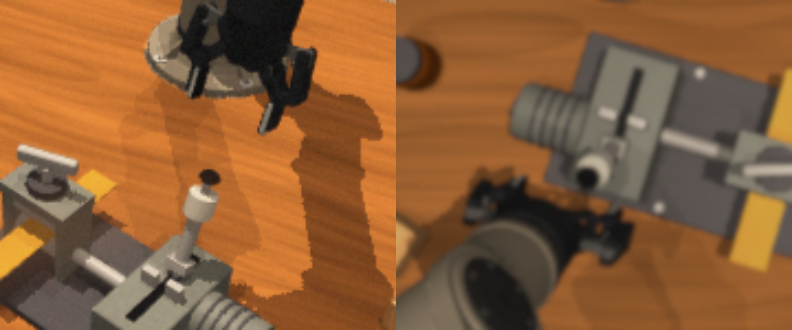

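The scene view shows the fingertips' midpoint (about 230,112) on the extended lever axis, with the cap at 209,178 and the collar at 200,205. In the top view the finger line is parallel to the hinge. I'll descend.

>>> apply_moves(rows=[[0.006,0,0.15,0,0,0],[0.006,0,0.28,0,0,0],[0.006,0,0.4,0,0,0],[0.006,0,0.47,0,0,0],[0.006,0,0.47,0,0,0]])

```text
clock: 11.05
tcp_pos: [0.5554, 0.1397, 0.1766]
orientation: [0.386, 2.84, -0.059]
contact_force: [0.4, -0.5, 0.6]
grip_width: 0.0854
gripper_force: 0.0
```

>>> apply_moves(rows=[[0,0,0,0,0,0],[0,0,0,0,0,0],[0,0,0,0,0,0],[0,0,0,0,0,0],[0,0,0,0,0,0]], claw=0, newtons=45)

```text
clock: 11.68
tcp_pos: [0.556, 0.1405, 0.179]
orientation: [0.384, 2.837, -0.056]
contact_force: [-2.6, 0.6, 5.2]
grip_width: 0.0346
gripper_force: 44.2
```

```bash
python3 - <<'E'
from plan import *
st(); print(grasp(-.28,.19),grasp(-.28,.204))
E
```

```text
t 11.675 p [0.556  0.1405 0.179 ] q [-0.5521  0.2643  0.1032  2.0459  0.2685  0.6381  0.6461] F [-2.6026  0.5683  5.2218] w 0.034573995111808184 44.23767685890198
[-0.0005, -0.0017, 0.0111, 0.0001, 0.0007, 0.0027] [-0.0006, -0.0017, -0.0449, 0.0001, 0.0007, 0.0027]
```

>>> apply_moves(rows=[[0,0,-0.02,0,0,0],[0,0,-0.04,0,0,0],[0,0,-0.056,0,0,0],[0,0,-0.056,0,0,0]])

```text
clock: 12.18
tcp_pos: [0.5518, 0.1415, 0.1915]
orientation: [0.383, 2.838, -0.056]
contact_force: [1.9, 3.1, -6.3]
grip_width: 0.0345
gripper_force: 45.4
```

```bash
python3 - <<'E'
from plan import *
st(); o=r.get_obs()
# actual lever-frame coords
q=R.from_euler("z",-yaw).apply(np.array(o["tcp_pos"])-P(0,0)); g=q+.019*R.from_euler("z",-yaw).apply(-R.from_rotvec(o["orientation"]).apply([0,0,1])); print("angle,h",np.arctan2(g[0],g[2]),np.hypot(g[0],g[2]),"y",g[1])
h=np.hypot(g[0],g[2])
for a in np.linspace(-.28,.32,11): print(round(a,2),grasp(a,h))
E
```

```text
t 12.175 p [0.5518 0.1415 0.1915] q [-0.556   0.2418  0.1003  2.0409  0.2645  0.6674  0.6488] F [ 1.8971  3.0877 -6.2847] w 0.03447927377425508 45.406250953674316
angle,h -0.28382647833470465 0.20601105150932728 y 0.0003521986508102771
-0.28 [-0.0031, -0.0014, -0.0, -0.0002, 0.0001, 0.003]
-0.22 [-0.048, -0.0016, 0.0013, -0.0002, 0.0383, 0.003]
-0.16 [-0.0927, -0.0018, 0.0054, -0.0003, 0.0765, 0.003]
-0.1 [-0.1371, -0.002, 0.0121, -0.0004, 0.1147, 0.003]
-0.04 [-0.1809, -0.0022, 0.0215, -0.0005, 0.1529, 0.0029]
0.02 [-0.2242, -0.0024, 0.0334, -0.0006, 0.1911, 0.0029]
0.08 [-0.2666, -0.0026, 0.048, -0.0007, 0.2293, 0.0029]
0.14 [-0.3081, -0.0028, 0.0651, -0.0008, 0.2675, 0.0029]
0.2 [-0.3485, -0.003, 0.0846, -0.0009, 0.3057, 0.0029]
0.26 [-0.3877, -0.0032, 0.1065, -0.001, 0.3439, 0.0029]
0.32 [-0.4255, -0.0034, 0.1307, -0.001, 0.3821, 0.0028]
```

>>> apply_moves(rows=[[-0.045,0,0,0,0.038,0],[-0.09,0,0.004,0,0.076,0],[-0.134,0,0.011,0,0.115,0],[-0.178,0,0.02,0,0.153,0],[-0.221,0,0.032,0,0.191,0]])

```text
clock: 12.8
tcp_pos: [0.6046, 0.1262, 0.1982]
orientation: [-0.418, -3.089, -0.001]
contact_force: [-1.1, 0.1, -5.8]
grip_width: 0.0343
gripper_force: 45.6
```

```bash
cat >> plan.py <<'E'
def lev():
    o=r.get_obs(); Q=R.from_euler("z",-yaw)
    g=Q.apply(np.array(o["tcp_pos"])-P(0,0))-.019*Q.apply(R.from_rotvec(o["orientation"]).apply([0,0,1])); print("angle,h,y",np.arctan2(g[0],g[2]),np.hypot(g[0],g[2]),g[1])
    return np.hypot(g[0],g[2])
E
python3 - <<'E'
from plan import *
st(); lev()
for a in np.linspace(.08,.32,5): print(round(a,2),grasp(a,.206))
E
```

```text
t 12.8 p [0.6046 0.1262 0.1982] q [-0.3383  0.4263  0.0495  1.7173 -0.0364  1.0204  1.0281] F [-1.0563  0.0514 -5.83  ] w 0.03433107489287265 45.57806074619293
angle,h,y 0.01450715214788559 0.20525171105860196 -0.00010973761178338805
0.08 [-0.0497, 0.0004, -0.0019, -0.0018, 0.0357, 0.0025]
0.14 [-0.0944, 0.0003, 0.002, -0.0019, 0.0739, 0.0024]
0.2 [-0.1388, 0.0001, 0.0085, -0.002, 0.1121, 0.0024]
0.26 [-0.1827, -0.0, 0.0177, -0.002, 0.1503, 0.0023]
0.32 [-0.226, -0.0002, 0.0295, -0.0021, 0.1885, 0.0023]
```

Through the gate with no binding. I'll continue to about 0.31.

>>> apply_moves(rows=[[-0.045,0,-0.001,0,0.036,0],[-0.09,0,0.002,0,0.074,0],[-0.135,0,0.008,0,0.112,0],[-0.18,0,0.017,0,0.15,0],[-0.222,0,0.028,0,0.185,0]])

```text
clock: 13.42
tcp_pos: [0.6577, 0.1108, 0.1897]
orientation: [-0.381, -2.802, -0.055]
contact_force: [-2.4, -2.1, -4.9]
grip_width: 0.0344
gripper_force: 45.7
```

>>> apply_moves(rows=[[0,0,0,0,0,0],[0,0,0,0,0,0],[0,0,0,0,0,0]])

```text
clock: 13.8
tcp_pos: [0.658, 0.1108, 0.1911]
orientation: [-0.381, -2.808, -0.054]
contact_force: [-2.4, -5.0, -6.3]
grip_width: 0.0345
gripper_force: 46.0
```

```bash
python3 - <<'E'
from plan import *
st(); lev(); print(grasp(.33,.206))
E
```

```text
t 13.8 p [0.658  0.1108 0.1911] q [-0.2171  0.6642  0.0365  1.3719 -0.1561  1.39    1.1659] F [-2.3509 -4.9823 -6.301 ] w 0.03447234779920677 46.04677140712738
angle,h,y 0.31336071158528384 0.20728389749570175 -0.0005243999350423053
[-0.0122, 0.0024, 0.0053, -0.003, 0.0129, 0.0016]
```

>>> apply_moves(rows=[[0,0,0.025,0,0,0],[0,0,0.05,0,0,0],[0,0,0.05,0,0,0]])

```text
clock: 14.18
tcp_pos: [0.6544, 0.1119, 0.1793]
orientation: [-0.381, -2.808, -0.055]
contact_force: [-2.5, -5.4, -5.4]
grip_width: 0.0345
gripper_force: 46.2
```

>>> apply_moves(rows=[[0,0,0,0,0,0],[0,0,0,0,0,0],[0,0,0,0,0,0],[0,0,0,0,0,0],[0,0,0,0,0,0]], claw=1)

```text
clock: 14.8
tcp_pos: [0.6551, 0.113, 0.1791]
orientation: [-0.38, -2.808, -0.057]
contact_force: [-0.2, -0.7, 0.1]
grip_width: 0.0857
gripper_force: 0.0
```

>>> apply_moves(rows=[[0,0,-0.12,0,0,0],[0,0,-0.3,0,0,0],[0,0,-0.5,0,0,0],[0,0,-0.7,0,0,0],[0,0,-0.7,0,0,0]])

```text
clock: 15.42
tcp_pos: [0.7089, 0.0984, 0.3501]
orientation: [-0.382, -2.816, -0.06]
contact_force: [-0.1, -0.7, -1.1]
grip_width: 0.0858
gripper_force: 0.0
```

```bash
python3 - <<'E'
from plan import *
st()
f=r.grab_frame("scene"); g=r.grab_frame("top")
for n,c in(("s",f),("t",g)):
  for h in(.188,.204): print(n,h,[(x["point"],x["conf"]) for x in r.landmark_of(c,"collar_grip")[:1]],proj(c,P(.31,h)))
p=proj(f,P(.3,.188)).astype(int); a=cv2.resize(f["pixels"][p[1]-75:p[1]+75,p[0]-90:p[0]+90,::-1],None,fx=2.2,fy=2.2)
p=proj(g,P(.3,.188)).astype(int); b=cv2.resize(g["pixels"][p[1]-75:p[1]+75,p[0]-90:p[0]+90,::-1],None,fx=2.2,fy=2.2)
cv2.imwrite("pics/end.png",np.hstack([a,b]))
E
```

```text
t 15.425 p [0.7089 0.0984 0.3501] q [-0.1986  0.6639  0.0634  1.0199 -0.1622  1.7356  1.1534] F [-0.0541 -0.6523 -1.1126] w 0.08577004920272441 0.0
s 0.188 [([318.4, 208.0], 0.59)] [316.9264 209.3639]
s 0.204 [([318.4, 208.0], 0.59)] [316.1917 206.1586]
t 0.188 [] [221.5508 198.1041]
t 0.204 [] [221.3359 195.5025]
```

View pics/end.png

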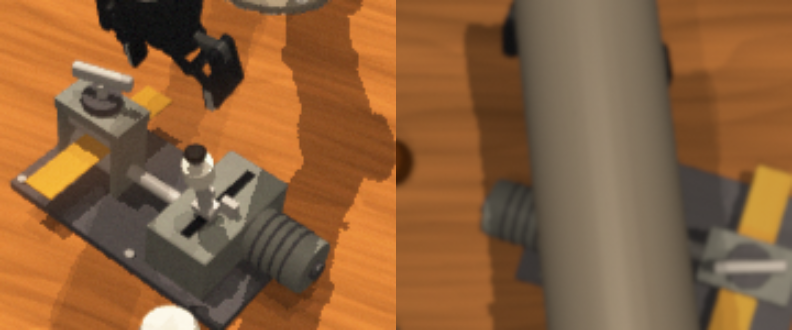

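```bash
python3 - <<'E'
from plan import *
f=r.grab_frame("scene"); im=f["pixels"][:,:,::-1]; k=10
p0=np.array([290,175]); a=cv2.resize(im[175:235,290:350],None,fx=k,fy=k,interpolation=cv2.INTER_CUBIC)
a=np.hstack([a[:, :],])
def ring(h,rad,col):
    Q=[]
    for t in np.linspace(0,2*np.pi,40):
        A=.31; q=[h*np.sin(A)+rad*np.cos(t)*np.cos(A),.095+rad*np.sin(t),.012+h*np.cos(A)-rad*np.cos(t)*np.sin(A)]
        Q.append((proj(f,M(v[:3])(q))+.5-p0)*k)
    cv2.polylines(a,[np.int32(Q)],True,col,1)
ring(.228,.013,(255,0,0));ring(.2,.018,(0,255,0));ring(.17,.018,(0,255,0));ring(.186,.018,(0,0,255))
cv2.imwrite("pics/z.png",a)
E
```

```text
(no output)
```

View pics/z.png

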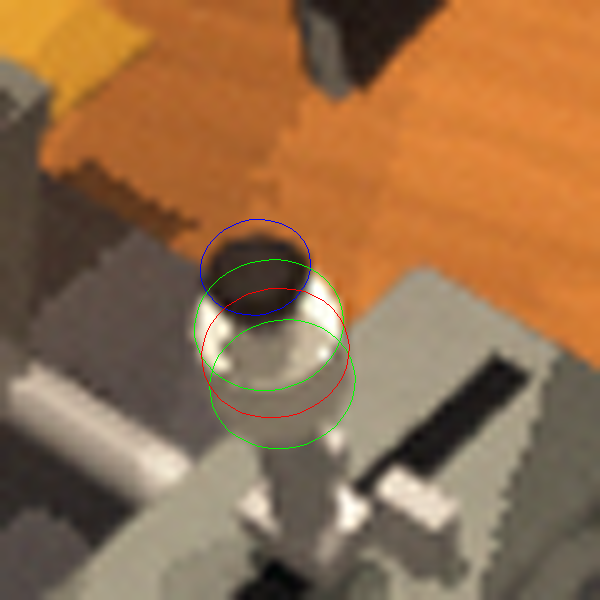

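The barrel's lower edge (row about 445 in the zoom) matches the collar-down outline (448), not the lifted one (417). The lever is in reverse and the gripper is clear.

```bash
python3 -c "
from bench import r
print(r.hand_in())"
```

```text
the job is handed in; nothing more can be done
None
```

I slackened the screw about 1.9 rad, pushed the lever through the gate to about 0.31 rad, let the collar drop home, and handed the job in at about 15.5 s; the hand-in call returned no verdict.

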